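# Check a dial scale's platform for binding at two corners

### The job

Before the class weighs its beans, check that the dial scale's white platform does not bind: with a fingertip, press its back left corner (left and right as you read the dial, back is the side away from it) down until the needle points at the red tab, keep it there for a second, then ease it up to zero without letting it spring up and take the finger off. Then do the same at the back right corner and finish clear of the scale. Do not run the needle well past the tab, lift the platform, or shift or lift the scale or anything else on the counter.

Things in the scene. Friction and masses are not known exactly. Their poses are not given: they have to be found in the camera images.
- scale: mechanical spring dial scale, 2.7 kg, loose on the counter: grey-green housing 220 mm deep (x from -105 to 115), 200 mm wide (y), 170 mm high on rubber feet, with a white platform on a stem above it. Origin: centre of the footprint on the counter; z up, x towards the side that carries the sloping round dial (diameter 154 mm), -y is the left and +y the right of a person reading the dial. It stands with its dial away from the robot, turned up to 0.45 rad either way
- platform (a joint): travel of the platform in m: 0 at rest, grows as it is pressed down, stop at 0.027. A spring carries it: about 0.73 N per mm, so 5 to 12 N at the tab; pressed and let go it springs up and bobs. The platform is a flat level white square of 180 x 180 x 8 mm without rim, its top 212 mm above the counter at rest, its centre at x = -35 mm, y = 0 of the scale; it moves straight down wherever it is pressed
- corner_left: the back left corner of the platform: the 60 x 60 mm square of its top at x from -125 to -65 mm, y from -90 to -30 mm of the scale, flush with the rest and not marked. Origin: centre of this square, on the top face; axes as the scale's; it moves down with the platform
- corner_right: the back right corner of the platform: the 60 x 60 mm square of its top at x from -125 to -65 mm, y from 30 to 90 mm of the scale, otherwise as corner_left
- needle (a joint): angle of the black needle in rad, clockwise as read: 0 straight up the dial (zero), 0.1745 rad (10 degrees) more for each mm the platform goes down
- red_tab (a joint): angle of the middle of the red tab on the dial in rad, on the same count as the needle (0 up, clockwise as read), somewhere from 1.2 to 2.8; set beforehand and left as it is. The needle is on the tab when the two angles are equal within 0.2 rad
- needle_tip (a point): tip of the needle, 58 mm from the dial's centre; it moves with the needle
- tab_mid (a point): middle of the red tab, 58 mm from the dial's centre and in the needle tip's plane; the tab is 24 mm wide along the dial's edge. Axes: x outward from the dial's centre, y back along the dial (anticlockwise as read), z out of the dial
- bowl: bystander: steel mixing bowl, 210 mm across, 85 mm high; origin: centre of its underside
- jug: bystander: small clear plastic measuring jug with a handle, 90 mm across, 110 mm high, about 0.2 m beside the scale on its +y side; origin: centre of its underside
- spatula: bystander: wooden spatula, 290 mm long, lying about 0.2 m beside the scale on its -y side; origin: centre of its underside
- tub: bystander: white lidded plastic tub, 128 mm across, 104 mm high; origin: centre of its underside
- orange_lid: bystander: flat orange pail lid with a knob, 150 mm across, 32 mm high; origin: centre of its underside
- sprayer: bystander: spray bottle with a blue head and band, 72 mm across, 190 mm high; origin: centre of its underside
- spice_jar: bystander: small amber glass jar with a red cap, 50 mm across, 85 mm high; origin: centre of its underside

How it is judged:
On the way, in this order (a step that is already met when the one before it is completed fails the run):
1. back left corner pressed, the needle kept on the red tab (distance between needle_tip and tab_mid below 0.0125 m and contact force between the fingers and corner_left above 1.5 N and velocity of joint platform between -0.015 and 0.015 m/s), for 0.5 s.
2. platform back at zero, nothing touching it (value of joint needle between -0.12 and 0.12 rad and velocity of joint platform between -0.01 and 0.01 m/s and contact force between anything else and platform below 0.05 N), for 0.2 s.
3. back right corner pressed, the needle kept on the red tab (distance between needle_tip and tab_mid below 0.0125 m and contact force between the fingers and corner_right above 1.5 N and velocity of joint platform between -0.015 and 0.015 m/s), for 0.5 s.
At the end, for the whole second after the job is handed in: needle back at zero within 0.12 rad and at rest, nothing on the platform, the scale flat and within 15 mm of where it stood, every bystander within 20 mm of its place (all of step 2 and distance of scale from where it was at the start of the episode below 0.015 m and angle between scale's own z axis and vertical below 0.02 rad and linear speed of scale below 0.01 m/s and distance of each of bowl, jug, spatula, tub, orange_lid, sprayer, spice_jar from where it was at the start of the episode below 0.02 m); the robot touches nothing.
It fails at once if needle run well past the tab: its tip more than 24 mm beyond the tab's middle (y of needle_tip in the frame of tab_mid below -0.024 m).
It fails at once if platform allowed to spring up, faster than 0.22 m/s (velocity of joint platform below -0.22 m/s).
It fails at once if platform lifted by more than 3 mm (value of joint platform below -0.003 m).
It fails at once if the scale shifted or lifted by more than 15 mm, or tipped (distance of scale from where it was at the start of the episode above 0.015 m or angle between scale's own z axis and vertical above 0.08 rad).
It fails at once if a bystander shifted or lifted by more than 20 mm (distance of any of bowl, jug, spatula, tub, orange_lid, sprayer, spice_jar from where it was at the start of the episode above 0.02 m).
It also fails if it takes over 54 s, if anything falls off the work surface, if the arm or the gripper's body presses on something with over 40 N, if the wrist force passes 120 N, or if a joint passes its speed limit or range.

### The arm

A 7-joint arm with a two-finger parallel gripper is mounted at the origin on the work surface. World frame = base frame: x ahead of the robot, y to its left, z up, the work surface at z = 0. Lengths are in m, angles in rad, forces in N, time in s.
With the tool pointing down it reaches from about 0.4 to 0.85 m from the base axis. Payload 10.4 kg.
Tool frame: the origin (TCP) lies at the very end of the fingers, on their centre line; the grasp point (between the pads) lies 19 mm behind it (manip.grip_depth is the distance from the TCP to the grasp point, in m); z points along the fingers, y is the direction in which the jaws open and shut (so a half turn about z gives the same grasp; the last joint's range is limited). The gripper opens to 85 mm and grips with 20 to 120 N. Pads are 22 mm wide; open, the fingers measure 114 mm over their backs; the gripper's body (76 mm by 85 mm) begins 54 mm behind the grasp point. The pads swing forward as they close: fully open they stand 13 mm farther back than shut.
Start: joints at [1.16, 0.332, -0.065, 1.46, 0.022, 1.35, -0.088], TCP at [0.236, -0.579, 0.231] pointing down, gripper open.
Joint ranges: [-2.6, 2.6], [-0.5, 2.12], [-1.47, 1.34], [0.16, 2.42], [-1.27, 4.41], [0.06, 2.06], [-2.6, 2.6]. Speed limits (rad/s): [2.22, 2.22, 2.79, 2.79, 3.14, 3.14, 3.14].

### API

Orientations are given as a unit quaternion [x, y, z, w].
In Python, from workcell import manip gives the robot as it stands.
- The arm moves only by the tool step_arm, never from a script. Its argument "motion" is a list of rows, each a list of 6 numbers: the shift along the tool's x, y, z in mm, then the turn, a rotation vector about the tool's x, y, z in degrees. A call has 1 to 20 rows; each row shifts and turns the pose as measured when the row begins, along the tool's axes as they then stand; what a row does not reach is not made up. A row lasts 1/8 s, in which the tool goes at most 62.5 mm and 10.7 degrees, less where a joint would pass 70% of its speed; a pose out of reach is approached as far as the arm can. A call with a gripper value outside its range is refused whole. "jaw" is the finger opening in mm, from 0 to 85.4, set as the call begins (left out, the last holds). The fingers move at their own pace and stop on an object; "force" is the grip in N (left out, the last holds). Time passes only in rows, so rows that do not move let the fingers close. It gives the time, the measured TCP pose, the force and the opening at its end, in the units of the state.
- manip.get_obs(): the state, without advancing time (a new reading comes with each control period).
- manip.camera(name): name is "scene" or "top"; returns the picture (384x512x3 uint8, blue, green, red); there is no depth.
- manip.camera_info(name): a dict with "camera_matrix" (3x3 intrinsics, pixels), "R" (3x3) and "t" (3): a world point X has camera coordinates R X + t. Camera axes: x right, y down, z forward; pixel columns grow to the right and rows downward; lengths in m; the calibration is good to about 2 mm. A picture is of the moment at which its call begins. camera_info takes no time and is no camera call.
- manip.hand_in(): hands the job in, once; it reports no verdict.
The state is a dict: "clock": time; "joint_pos": joint angles; "joint_velocities": joint speeds; "tau": joint torques, N m; "position": TCP position; "ee_rot": TCP orientation; "ft_force": force on the tool from outside, world axes, zero at the start; "torque": the same for the moment, N m; "grip_width": opening from 0.0 (shut) to 1.0 (fully open).
Only numpy, scipy, OpenCV 4.12 (cv2) and the standard library are available. Lean on these libraries where they do the work, as an engineer would, in place of code of your own. Each camera call takes 0.05 s, during which the arm holds its last target.

## Working session

There is one attempt and no reset: what is moved stays moved. The work goes in short steps, Python scripts to look and compute and a tool call to move; the robot and the scene stay as the last step left them, time stands still between calls to the robot, and variables do not carry over. Pictures are saved under pics/ and viewed, and the job is handed in when it is done.

Besides the shell and the picture viewer there is one more tool, called after "Request:" as name(argument=value, ...), one argument or row to a line, values as JSON. step_arm: Moves the arm, as the interface text tells. Its arguments: {"type":"object","properties":{"motion":{"type":"array"},"jaw":{"type":"number"},"force":{"type":"number"}},"required":["motion"]}

```bash
mkdir -p pics; ls
python3 - <<'E'
from workcell import manip
import cv2
for n in("scene","top"):
    cv2.imwrite(f"pics/{n}0.png",cv2.resize(manip.camera(n),(800,600),interpolation=cv2.INTER_CUBIC))
    i=manip.camera_info(n);print(n,i)
print(manip.get_obs())
E
```

```text
pics
scene {'camera_matrix': array([[472.58932798,   0.        , 252.63788395],
       [  0.        , 472.58932798, 189.53643972],
       [  0.        ,   0.        ,   1.        ]]), 'R': array([[-0.81482745,  0.57954815, -0.01342255],
       [ 0.41510312,  0.56714726, -0.71136023],
       [-0.40465495, -0.58520759, -0.70269941]]), 't': array([ 0.4108718 , -0.08810406,  1.876193  ])}
top {'camera_matrix': array([[468.97886376,   0.        , 254.21111936],
       [  0.        , 468.97886376, 196.15737868],
       [  0.        ,   0.        ,   1.        ]]), 'R': array([[ 3.65501264e-03, -9.99993201e-01, -4.87982593e-04],
       [-9.78512607e-01, -3.47589822e-03, -2.06157695e-01],
       [ 2.06154597e-01,  1.23100610e-03, -9.78518659e-01]]), 't': array([-0.01164876,  0.53841704,  1.40570839])}
{'clock': 0.1, 'joint_pos': array([ 1.16033537,  0.33281767, -0.06473207,  1.46086857,  0.02157781,
        1.34992355, -0.0885262 ]), 'joint_velocities': array([-0.00059252, -0.00131447,  0.00032132, -0.00149865, -0.00077098,
        0.00045921, -0.00024734]), 'tau': array([ 1.78443253e-03, -6.26748204e+01,  4.93746239e-02, -3.92429996e+01,
        1.63119973e-02,  6.99374388e-03,  9.43947998e-05]), 'position': array([ 0.23626869, -0.5782416 ,  0.23058459]), 'ee_rot': array([ 9.81252330e-01,  1.92726300e-01, -1.41685354e-04, -6.46018009e-04]), 'ft_force': array([ 0.37452435, -0.01889441,  1.03992715]), 'torque': array([-0.03577867,  0.03276337, -0.02293615]), 'grip_width': 1.0041681626139105}
```

View pics/scene0.png

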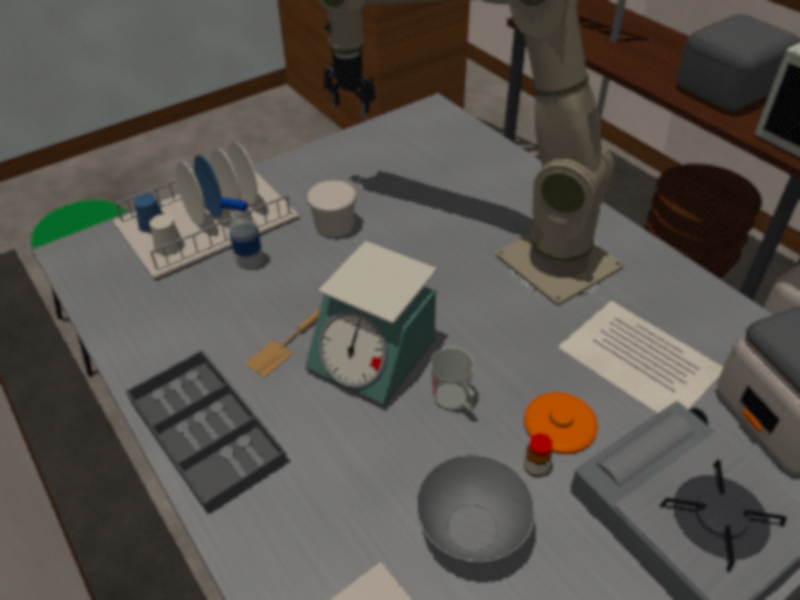

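View pics/top0.png

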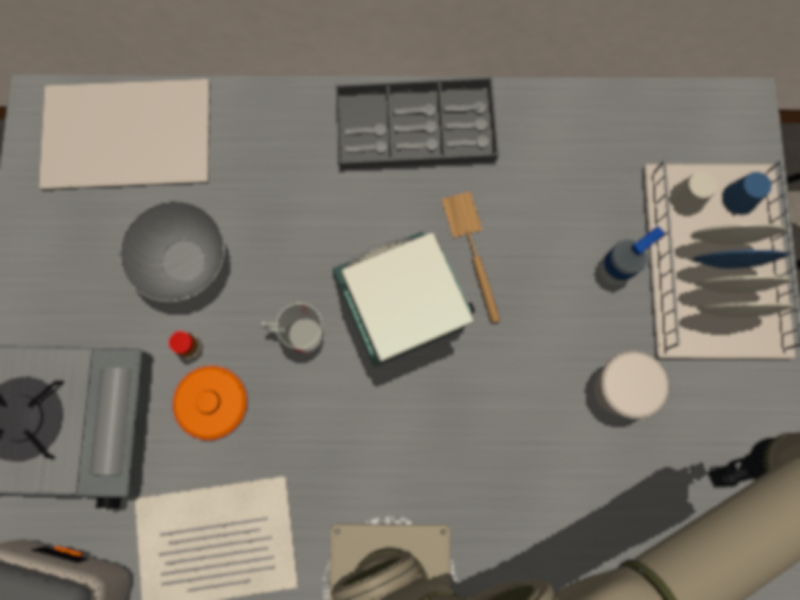

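```bash
cat > h.py <<'E'
import numpy as np,cv2
from workcell import manip
from scipy.spatial.transform import Rotation as Ro
def proj(n,X):
    i=manip.camera_info(n);c=np.atleast_2d(X)@i['R'].T+i['t'];p=c@i['camera_matrix'].T;return p[:,:2]/p[:,2:]
def back(n,uv,z):
    i=manip.camera_info(n);uv=np.atleast_2d(uv)
    d=np.c_[uv,np.ones(len(uv))]@np.linalg.inv(i['camera_matrix']).T@i['R'];o=-i['R'].T@i['t']
    return o+d*((z-o[2])/d[:,2])[:,None]
E
python3 - <<'E'
from h import *
for n,seed in(("top",(258,190)),("scene",(240,180))):
    im=manip.camera(n);print(im[seed[1],seed[0]])
    f=im.copy();m=np.zeros((386,514),np.uint8)
    cv2.floodFill(f,m,seed,0,(30,)*3,(40,)*3,cv2.FLOODFILL_FIXED_RANGE|4)
    m=m[1:-1,1:-1]; c=max(cv2.findContours(m,0,1)[0],key=cv2.contourArea)
    ap=cv2.approxPolyN(c,4).reshape(-1,2).astype(float);print(n,ap,cv2.contourArea(c))
    W=back(n,ap,.212);print(W.round(4),W.mean(0),[np.linalg.norm(W[i]-W[i-1]).round(4) for i in range(4)],[np.degrees(np.arctan2(*(W[i]-W[i-1])[1::-1])).round(2) for i in range(4)])
    cv2.polylines(im,[np.int32(ap)],1,(0,0,255),1)
    x,y=seed; cv2.imwrite(f"pics/{n}1.png",cv2.resize(im[y-70:y+80,x-100:x+100],(800,600),interpolation=2))
E
```

```text
[190 214 218]
top [[302. 204.]
 [244. 229.]
 [219. 172.]
 [276. 149.]] 3728.0
[[ 0.4839 -0.1422  0.212 ]
 [ 0.4137  0.0177  0.212 ]
 [ 0.5746  0.0892  0.212 ]
 [ 0.6426 -0.0712  0.212 ]] [ 0.5286739  -0.02663447  0.212     ] [np.float64(0.1738), np.float64(0.1747), np.float64(0.1761), np.float64(0.1743)] [np.float64(-155.89), np.float64(113.71), np.float64(23.96), np.float64(-67.03)]
[150 167 175]
scene [[279. 171.]
 [251. 205.]
 [203. 185.]
 [234. 154.]] 1982.5
[[ 0.4062  0.0165  0.212 ]
 [ 0.5694  0.0879  0.212 ]
 [ 0.6425 -0.0746  0.212 ]
 [ 0.4775 -0.1427  0.212 ]] [ 0.52390162 -0.02821176  0.212     ] [np.float64(0.1745), np.float64(0.1781), np.float64(0.1781), np.float64(0.1785)] [np.float64(114.13), np.float64(23.61), np.float64(-65.78), np.float64(-157.55)]
```

```bash
python3 -c "
import cv2;a=cv2.imread('pics/scene1.png');b=cv2.imread('pics/top1.png');cv2.imwrite('pics/both1.png',cv2.resize(cv2.hconcat([a,b]),(800,300),interpolation=3))"
```

```text
(no output)
```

View pics/scene1.png

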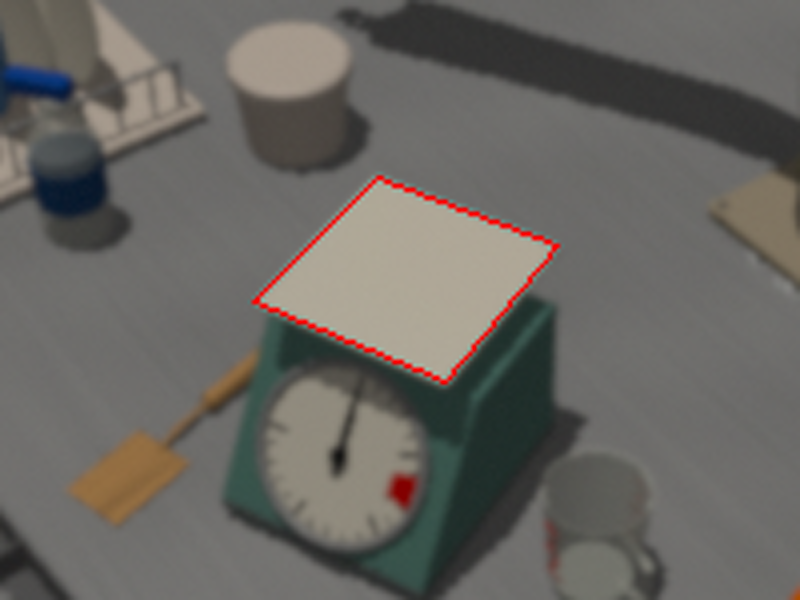

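View pics/top1.png

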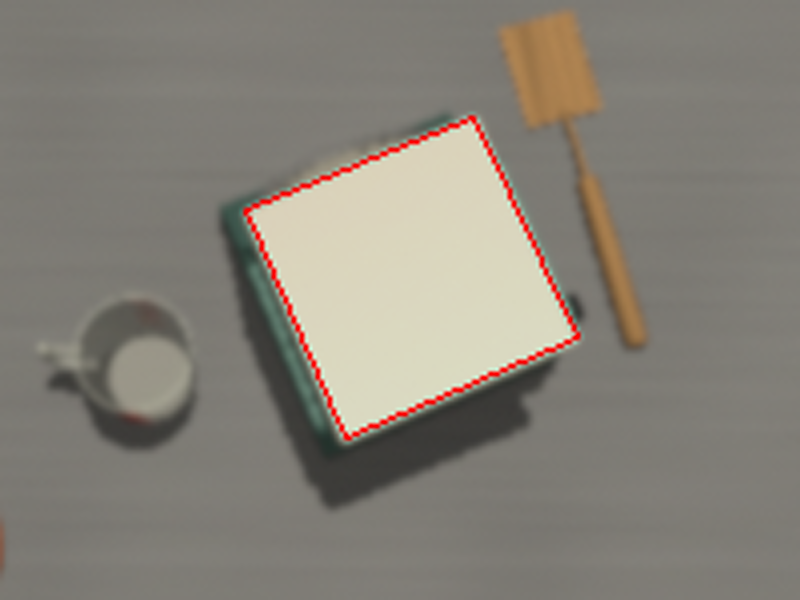

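Run:
```python
from h import *
im=manip.camera("scene")
cv2.imwrite("pics/dial.png",cv2.resize(im[195:255,195:265],(770,660)[:1]+(660,),interpolation=2)[:600])
hsv=cv2.cvtColor(im,cv2.COLOR_BGR2HSV);m=((hsv[...,1]>150)&((hsv[...,0]<8)|(hsv[...,0]>172))).astype(np.uint8);m[:, :220]=0;m[:,255:]=0
mm=m[210:250,220:255]
ys,xs=np.nonzero(mm);print(len(xs),xs.mean()+220,ys.mean()+210,xs.min()+220,xs.max()+220,ys.min()+210,ys.max()+210)
```

```text
36 240.33333333333334 231.94444444444446 238 243 229 236
```

View pics/dial.png

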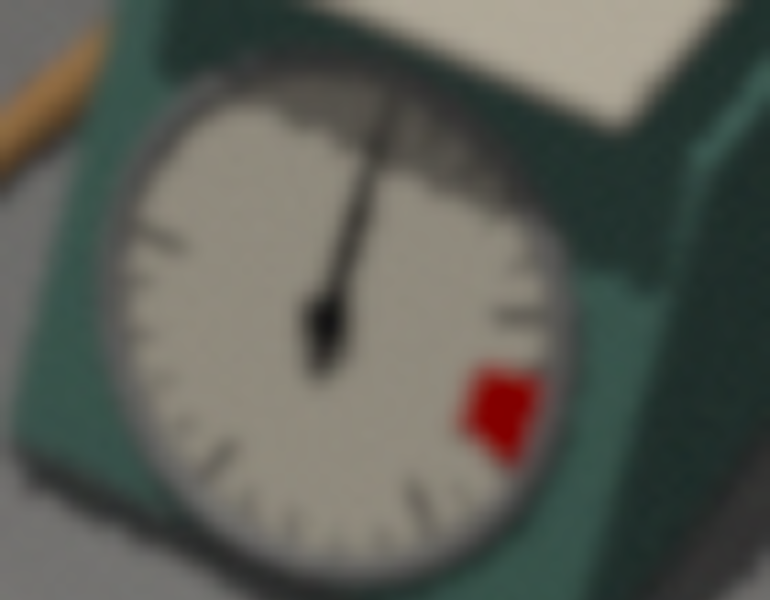

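Run:
```python
from h import *
from scipy.optimize import least_squares as LS
P=np.array([.526,-.0275]);yaw=np.radians(23.9)
ex=np.array([np.cos(yaw),np.sin(yaw),0]);ey=np.array([-np.sin(yaw),np.cos(yaw),0]);ez=np.array([0,0,1.])
S=np.r_[P,0]+.035*ex
px=lambda a:(np.array(a,float)+.5)/11-.5+195
hub,tip,tab=px([325,318]),px([390,95]),px([506,412])
ticks=px([[515,315],[420,505],[217,460],[160,240]])
def pt(p,r,a):
    cx,cz,s=p[:3]; C=S+cx*ex+p[3]*ey+cz*ez; up=-np.sin(s)*ex+np.cos(s)*ez
    return C+r*(np.cos(a)*up+np.sin(a)*ey)
rim=px([[103,300],[345,590],[580,330]])
def res(p,full=0):
    out=[proj("scene",pt(p,0,0))[0]-hub,proj("scene",pt(p,.058,0))[0]-tip,proj("scene",pt(p,p[5],p[4]))[0]-tab]
    for k in range(4): out.append(proj("scene",pt(p,p[6],np.radians(72*(k+1))))[0]-ticks[k])
    return np.ravel(out)
r=LS(res,[.1,.09,.4,0,1.9,.058,.06]);print(r.x,np.degrees(r.x[2]),r.fun.round(2))
r2=LS(lambda p:np.r_[res(p),(p[5]-.058)*1000],r.x);print(r2.x,r2.fun.round(2), "mm",np.degrees(r2.x[4])/10)
L=np.r_[P,.212]-.06*ex-.06*ey;R=np.r_[P,.212]-.06*ex+.06*ey
print(L,R,np.linalg.norm(L[:2]),np.linalg.norm(R[:2]),ex,ey)
o=manip.get_obs();print(Ro.from_quat(o['ee_rot']).as_matrix().round(3))
```

```text
[0.30707477 0.42292066 0.40557672 0.17308666 1.58083888 0.04311925
 0.04341072] 23.23783414042194 [ 0.88  1.35 -0.86 -0.17 -0.    0.   -0.42  3.36 -1.15  1.29 -0.63 -2.94
  2.21 -3.04]
[0.21243999 0.29058365 0.47022749 0.10200308 1.58329765 0.05728276
 0.05013298] [ 0.61  0.75 -1.    1.89  2.02  0.52 -0.57  2.63 -1.93  0.96 -1.36 -3.25
  2.2  -3.69 -0.72] mm 9.071627283261243
[ 0.49545326 -0.10666373  0.212     ] [0.44683627 0.00304674 0.212     ] 0.506804777593705 0.4468466544265145 [0.91425396 0.40514159 0.        ] [-0.40514159  0.91425396  0.        ]
[[ 0.926  0.378 -0.   ]
 [ 0.378 -0.926  0.001]
 [ 0.    -0.001 -1.   ]]
```

```bash
cat > dial.py <<'E'
from h import *
from scipy.optimize import least_squares as LS
P=np.array([.526,-.0275]);yaw=np.radians(23.9)
ex=np.array([np.cos(yaw),np.sin(yaw),0]);ey=np.array([-np.sin(yaw),np.cos(yaw),0]);ez=np.array([0,0,1.])
S=np.r_[P,0]+.035*ex
px=lambda a:(np.array(a,float)+.5)/11-.5+195
hub,tip,tab=px([325,318]),px([390,95]),px([506,412])
def frame(p):
    cx,cz,s=p[:3]; return S+cx*ex+cz*ez,-np.sin(s)*ex+np.cos(s)*ez,np.cos(s)*ex+np.sin(s)*ez
def pt(p,r,a,h=0):
    C,up,n=frame(p);return C+r*(np.cos(a)*up+np.sin(a)*ey)+h*n
def inv(p,uv,h=0):
    C,up,n=frame(p);C=C+h*n;i=manip.camera_info("scene");uv=np.atleast_2d(uv)
    d=np.c_[uv,np.ones(len(uv))]@np.linalg.inv(i['camera_matrix']).T@i['R'];o=-i['R'].T@i['t']
    X=o+d*(((C-o)@n)/(d@n))[:,None]-C
    u,v=X@up,X@ey;return np.c_[np.hypot(u,v),np.arctan2(v,u)]
E
python3 - <<'E'
from dial import *
rim=px([[103,300],[345,590],[580,330],[330,45],[150,150],[170,480],[540,490]])
H=.004
def res(p):
    return np.r_[proj("scene",pt(p,0,0,H))[0]-hub,proj("scene",pt(p,.058,0,H))[0]-tip,(inv(p,rim)[:,0]-.077)*500]
r=LS(res,[.1,.09,.4]);p=r.x;print(p,r.fun.round(2))
q=inv(p,np.vstack([tab,tip,px([[515,315],[420,505],[217,460],[160,240]])]),H);print(np.c_[q[:,0],np.degrees(q[:,1]),q[:,1]])
np.save("p.npy",p)
E
```

```text
[0.07220051 0.09941447 0.72595941] [ 0.56 -0.43  0.39  3.26  1.03  2.59  0.92  1.26  1.02 -0.46  3.03]
[[ 6.32785784e-02  9.49829923e+01  1.65776595e+00]
 [ 6.75518530e-02 -4.33312815e+00 -7.56273531e-02]
 [ 5.97991428e-02  6.83986713e+01  1.19378202e+00]
 [ 6.28927596e-02  1.31451102e+02  2.29425454e+00]
 [ 5.86091867e-02 -1.60510796e+02 -2.80144188e+00]
 [ 6.10428216e-02 -9.09713285e+01 -1.58774921e+00]]
```

Run:
```python
from dial import *
rim=px([[103,300],[345,590],[580,330],[330,45],[150,150],[170,480],[540,490]])
tk=px([[515,315],[420,505],[217,460],[160,240]])
for H in(0,.003,.006):
    def res(p):
        q=inv(p,tk); e=(np.degrees(q[:,1])-np.arange(1,5)*67.5+180)%360-180
        return np.r_[proj("scene",pt(p,0,0,H))[0]-hub,e/3,(inv(p,rim)[:,0]-.077)*300, (q[:,0]-q[:,0].mean())*300]
    r=LS(res,[.07,.1,.7]);p=r.x
    q=inv(p,np.vstack([tab,tip,tk]),H);print(p,np.sqrt(np.mean(r.fun**2)),np.degrees(inv(p,tab,0)[:,1]),q[:,0].round(4),np.degrees(q[:,1]).round(1))
np.save("p.npy",p)
```

```text
[0.07381329 0.0988834  0.65943221] 0.735959063163842 [94.50415107] [0.0619 0.0694 0.0596 0.0612 0.0602 0.0626] [  94.5   -3.7   67.1  133.1 -157.9  -90.3]
[0.07355397 0.09871455 0.66277779] 0.7131420829146726 [94.61921803] [0.0629 0.0699 0.0609 0.0615 0.0588 0.0612] [  93.7   -2.7   66.9  131.7 -158.7  -89.6]
[0.07327858 0.09853344 0.66726247] 0.7038521091334661 [94.73922803] [0.0639 0.0704 0.0621 0.0618 0.0575 0.0599] [  93.    -1.9   66.7  130.4 -159.6  -88.8]
```

Request:
step_arm(
  motion=[
    [0,0,-30,0,0,0],
    [0,0,-30,0,0,0],
    [0,0,0,0,0,0],
    [20,-16,0,0,0,0],
    [40,-32,0,0,0,0],
    [40,-32,0,0,0,0],
    [40,-32,0,0,0,0],
    [40,-32,0,0,0,0],
    [40,-32,0,0,0,0],
    [40,-32,0,0,0,0],
    [40,-32,0,0,0,0],
    [40,-32,0,0,0,0],
    [20,-16,0,0,0,0],
    [0,0,0,0,0,0],
    [0,0,0,0,0,0],
  ],
  jaw=0,
)

```text
clock: 2.12
position: [0.4634, -0.1613, 0.2823]
ee_rot: [0.981, 0.192, -0.004, -0.005]
ft_force: [-0.7, -0.5, -0.5]
grip_width: 0.002
```

```bash
cat > st.py <<'E'
from dial import *
o=manip.get_obs();R=Ro.from_quat(o['ee_rot']).as_matrix();t=o['position']
print(o['clock'],t.round(4),R[:,2].round(3),'F',o['ft_force'].round(2),'g',o['grip_width'])
C=np.r_[P,.212]
for n,s in(('L',-1),('R',1)):
    T=C-.057*ex+s*.058*ey
    print(n,T.round(4),'tool delta mm',((T-t)@R*1000).round(1))
d=t[:2]-S[:2];print('tip in scale',(d@ex[:2]).round(4),(d@ey[:2]).round(4))
E
python3 st.py
python3 - <<'E'
from h import *
cv2.imwrite("pics/t2.png",cv2.hconcat([cv2.resize(manip.camera("top")[100:300,150:350],(400,400)),cv2.resize(manip.camera("scene")[100:300,150:350],(400,400))]))
E
```

```text
2.125 [ 0.4634 -0.1613  0.2823] [-0.011  0.008 -1.   ] F [-0.74 -0.48 -0.47] g 0.0018515490028729897
L [ 0.4974 -0.1036  0.212 ] tool delta mm [ 53.7 -39.8  70.4]
R [0.4504 0.0024 0.212 ] tool delta mm [  50.1 -155.7   71.8]
tip in scale -0.1464 -0.097
```

View pics/t2.png

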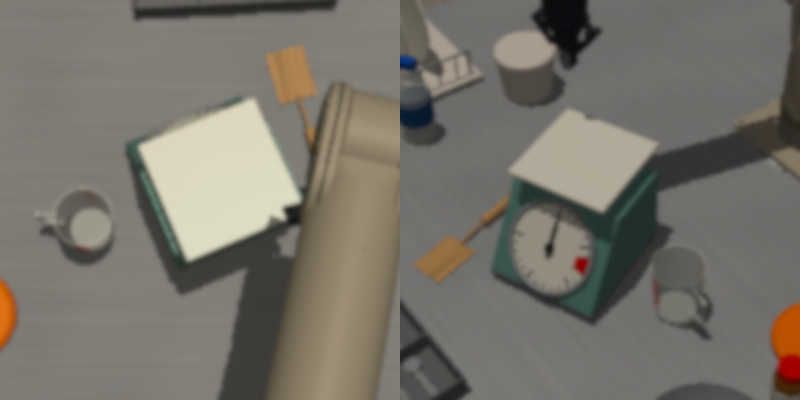

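Request:
step_arm(
  motion=[
    [27,-20,0,0,0,0],
    [27,-20,0,0,0,0],
    [0,0,15,0,0,0],
    [0,0,15,0,0,0],
    [0,0,15,0,0,0],
    [0,0,0,0,0,0],
    [0,0,0,0,0,0],
  ],
)

```text
clock: 3.1
position: [0.4959, -0.1104, 0.2339]
ee_rot: [0.983, 0.185, -0.005, -0.005]
ft_force: [0.1, 1.0, -0.1]
grip_width: -0.003
```

```bash
python3 st.py
```

```text
3.1 [ 0.4959 -0.1104  0.2339] [-0.012  0.007 -1.   ] F [ 0.12  0.97 -0.11] g -0.0028760289124133745
L [ 0.4974 -0.1036  0.212 ] tool delta mm [ 4.  -5.6 21.9]
R [0.4504 0.0024 0.212 ] tool delta mm [  -1.1 -121.4   23.3]
tip in scale -0.0961 -0.0636
```

Request:
step_arm(
  motion=[
    [4,-5,4,0,0,0],
    [0,0,4,0,0,0],
    [0,0,3,0,0,0],
    [0,0,2,0,0,0],
    [0,0,0,0,0,0],
  ],
)

```text
clock: 3.72
position: [0.4983, -0.1038, 0.221]
ee_rot: [0.983, 0.185, -0.005, -0.004]
ft_force: [0.5, 0.1, 0.9]
grip_width: 0.002
```

```bash
python3 st.py
```

```text
3.725 [ 0.4983 -0.1038  0.221 ] [-0.011  0.006 -1.   ] F [0.46 0.08 0.93] g 0.0020134792920366985
L [ 0.4974 -0.1036  0.212 ] tool delta mm [-0.7 -0.4  9. ]
R [0.4504 0.0024 0.212 ] tool delta mm [  -5.8 -116.3   10.2]
tip in scale -0.0913 -0.0586
```

Request:
step_arm(
  motion=[
    [0,0,2,0,0,0],
    [0,0,2,0,0,0],
    [0,0,2,0,0,0],
    [0,0,2,0,0,0],
    [0,0,2,0,0,0],
    [0,0,1.5,0,0,0],
    [0,0,1.5,0,0,0],
    [0,0,1,0,0,0],
    [0,0,0,0,0,0],
  ],
)

```text
clock: 4.85
position: [0.4984, -0.104, 0.207]
ee_rot: [0.983, 0.185, -0.004, -0.004]
ft_force: [-0.9, 0.6, 4.5]
grip_width: 0.002
```

```bash
cat > look.py <<'E'
import sys
from dial import *
im=manip.camera("scene");cv2.imwrite(sys.argv[1],cv2.resize(im[195:250,195:265],(770,605),interpolation=2)[:600])
E
python3 st.py; python3 look.py pics/d3.png
```

```text
4.85 [ 0.4984 -0.104   0.207 ] [-0.01   0.006 -1.   ] F [-0.92  0.56  4.49] g 0.0016735141575095458
L [ 0.4974 -0.1036  0.212 ] tool delta mm [-0.8 -0.7 -5. ]
R [0.4504 0.0024 0.212 ] tool delta mm [  -6.  -116.6   -3.9]
tip in scale -0.0913 -0.0587
```

View pics/d3.png

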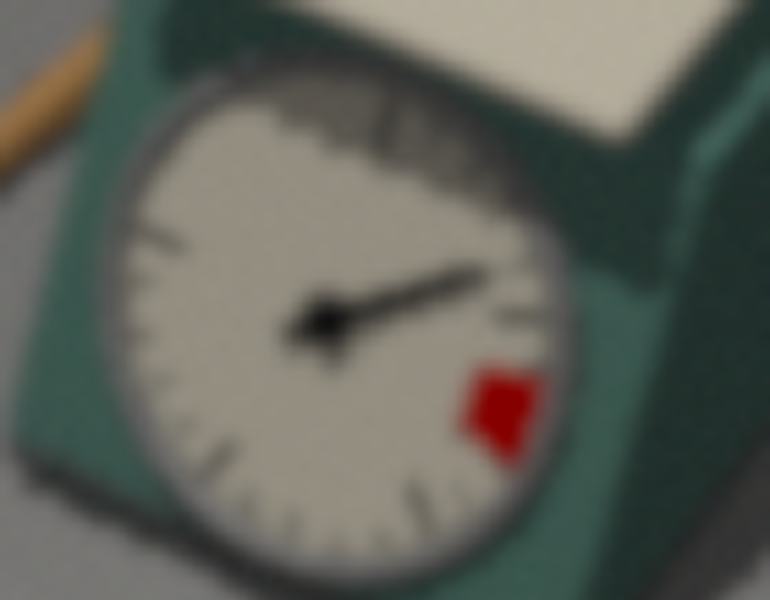

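Run:
```python
from dial import *
p=np.load('p.npy')
for H in(0,.003,.006):print(np.degrees(inv(p,px([[485,270],[515,315],[506,412]]),H)[:,1]),inv(p,px([[485,270],[515,315],[506,412]]),H)[:,0])
```

```text
[52.40824837 67.25128456 94.73922803] [0.0519685  0.05922807 0.06163341]
[52.53476684 66.97099413 93.83279426] [0.05345877 0.06067972 0.06277143]
[52.65442215 66.70380725 92.95885133] [0.05494929 0.06213275 0.06392459]
```

Request:
step_arm(
  motion=[
    [0,0,1.3,0,0,0],
    [0,0,1.3,0,0,0],
    [0,0,1.2,0,0,0],
    [0,0,0.6,0,0,0],
    [0,0,0,0,0,0],
  ],
)

```text
clock: 5.52
position: [0.4984, -0.1039, 0.2032]
ee_rot: [0.983, 0.185, -0.004, -0.004]
ft_force: [-2.6, 0.6, 6.1]
grip_width: 0.001
```

```bash
python3 st.py; python3 look.py pics/d4.png
```

```text
5.525 [ 0.4984 -0.1039  0.2032] [-0.009  0.005 -1.   ] F [-2.58  0.57  6.1 ] g 0.0005304659656275957
L [ 0.4974 -0.1036  0.212 ] tool delta mm [-0.8 -0.7 -8.8]
R [0.4504 0.0024 0.212 ] tool delta mm [  -6.  -116.6   -7.8]
tip in scale -0.0912 -0.0587
```

View pics/d4.png

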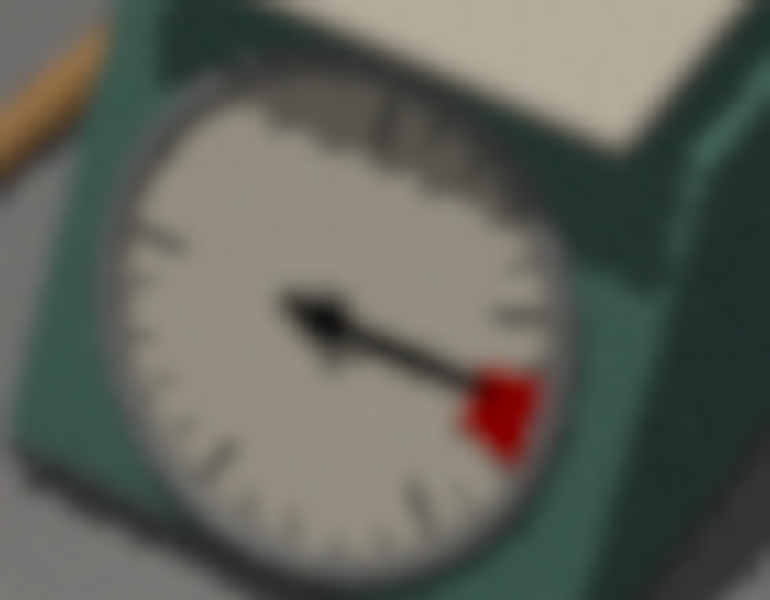

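Request:
step_arm(
  motion=[
    [0,0,0.6,0,0,0],
    [0,0,0,0,0,0],
    [0,0,0,0,0,0],
    [0,0,0,0,0,0],
    [0,0,0,0,0,0],
  ],
)

```text
clock: 6.2
position: [0.4983, -0.104, 0.2036]
ee_rot: [0.983, 0.185, -0.004, -0.003]
ft_force: [-2.4, -0.7, 6.7]
grip_width: -0.001
```

```bash
python3 st.py; python3 look.py pics/d5.png
```

```text
6.2 [ 0.4983 -0.104   0.2036] [-0.009  0.005 -1.   ] F [-2.39 -0.68  6.67] g -0.0008253406003410301
L [ 0.4974 -0.1036  0.212 ] tool delta mm [-0.8 -0.7 -8.3]
R [0.4504 0.0024 0.212 ] tool delta mm [  -6.  -116.6   -7.4]
tip in scale -0.0913 -0.0587
```

View pics/d5.png

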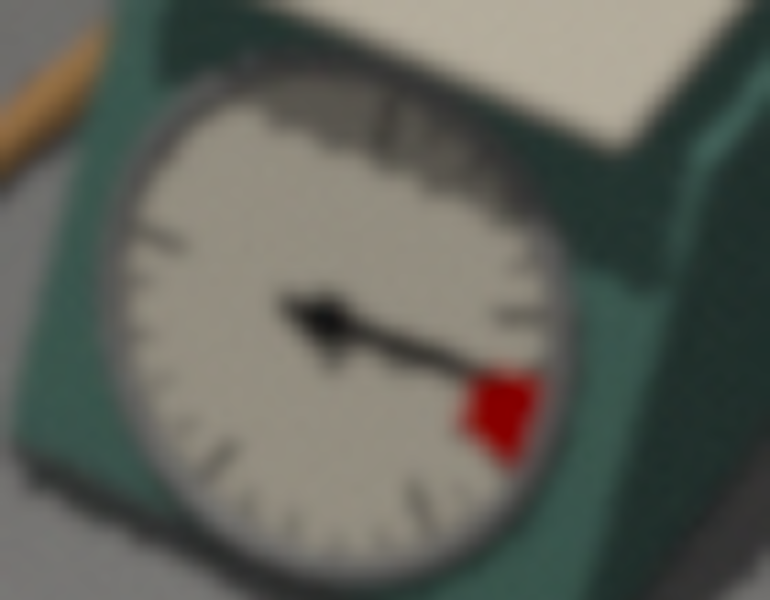

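Request:
step_arm(
  motion=[
    [0,0,0.8,0,0,0],
    [0,0,0.7,0,0,0],
    [0,0,0.2,0,0,0],
    [0,0,0.2,0,0,0],
  ],
)

```text
clock: 6.75
position: [0.4984, -0.104, 0.2027]
ee_rot: [0.983, 0.185, -0.004, -0.003]
ft_force: [-3.6, 0.4, 6.6]
grip_width: 0.001
```

```bash
python3 st.py; python3 look.py pics/d6.png
```

```text
6.75 [ 0.4984 -0.104   0.2027] [-0.009  0.004 -1.   ] F [-3.58  0.41  6.61] g 0.0012462130680362614
L [ 0.4974 -0.1036  0.212 ] tool delta mm [-0.9 -0.7 -9.3]
R [0.4504 0.0024 0.212 ] tool delta mm [  -6.  -116.6   -8.5]
tip in scale -0.0912 -0.0587
```

View pics/d6.png

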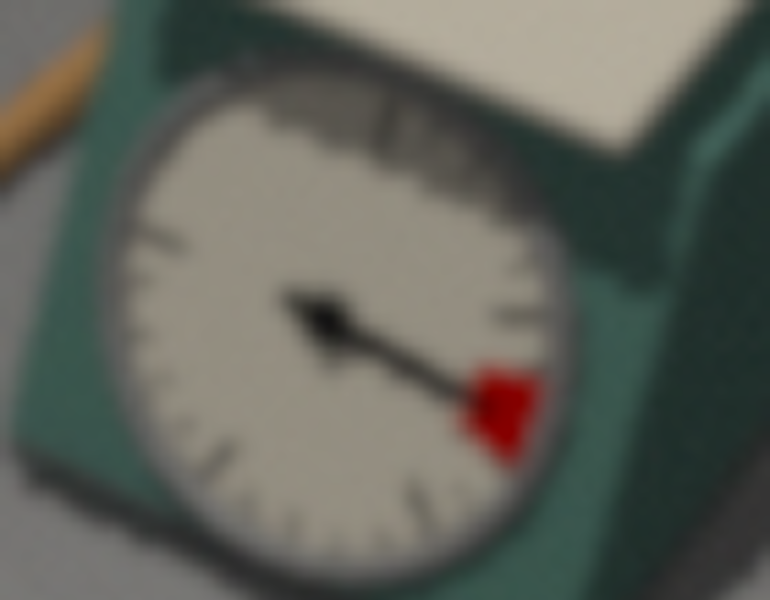

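Request:
step_arm(
  motion=[
    [0,0,0.2,0,0,0],
    [0,0,0.2,0,0,0],
    [0,0,0.2,0,0,0],
    [0,0,0.2,0,0,0],
    [0,0,0.2,0,0,0],
  ],
)

```text
clock: 7.42
position: [0.4984, -0.104, 0.2029]
ee_rot: [0.983, 0.185, -0.004, -0.003]
ft_force: [-3.7, -0.6, 6.3]
grip_width: -0.0
```

```bash
python3 st.py; python3 look.py pics/d7.png
```

```text
7.425 [ 0.4984 -0.104   0.2029] [-0.008  0.004 -1.   ] F [-3.73 -0.61  6.26] g -0.00015188251369866249
L [ 0.4974 -0.1036  0.212 ] tool delta mm [-0.8 -0.7 -9.1]
R [0.4504 0.0024 0.212 ] tool delta mm [  -6.  -116.6   -8.4]
tip in scale -0.0912 -0.0587
```

View pics/d7.png

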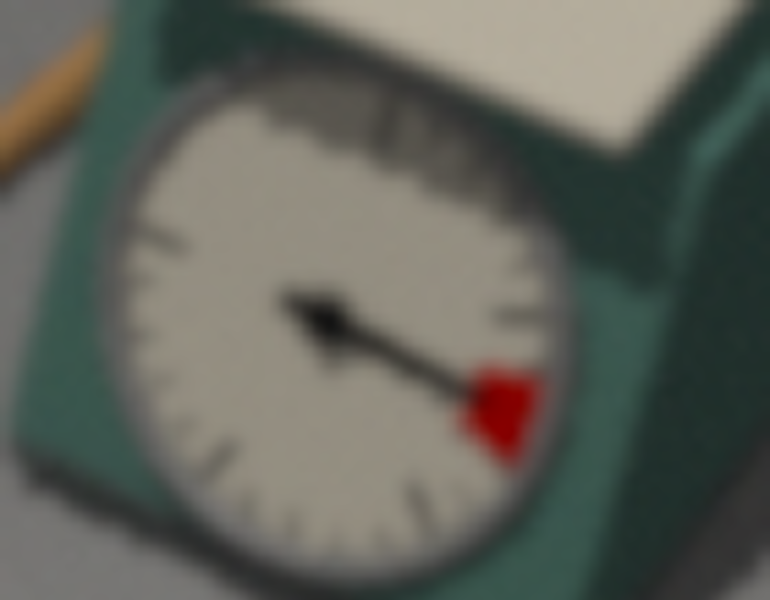

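Request:
step_arm(
  motion=[
    [0,0,0.3,0,0,0],
    [0,0,0.3,0,0,0],
    [0,0,0.25,0,0,0],
    [0,0,0.25,0,0,0],
    [0,0,0.25,0,0,0],
    [0,0,0.25,0,0,0],
  ],
)

```text
clock: 8.22
position: [0.4984, -0.104, 0.2027]
ee_rot: [0.983, 0.185, -0.003, -0.002]
ft_force: [-2.8, 0.2, 7.7]
grip_width: 0.001
```

```bash
python3 st.py; python3 look.py pics/d8.png
```

```text
8.225 [ 0.4984 -0.104   0.2027] [-0.008  0.003 -1.   ] F [-2.78  0.2   7.74] g 0.0008246141252690637
L [ 0.4974 -0.1036  0.212 ] tool delta mm [-0.9 -0.7 -9.3]
R [0.4504 0.0024 0.212 ] tool delta mm [  -6.1 -116.6   -8.6]
tip in scale -0.0912 -0.0587
```

View pics/d8.png

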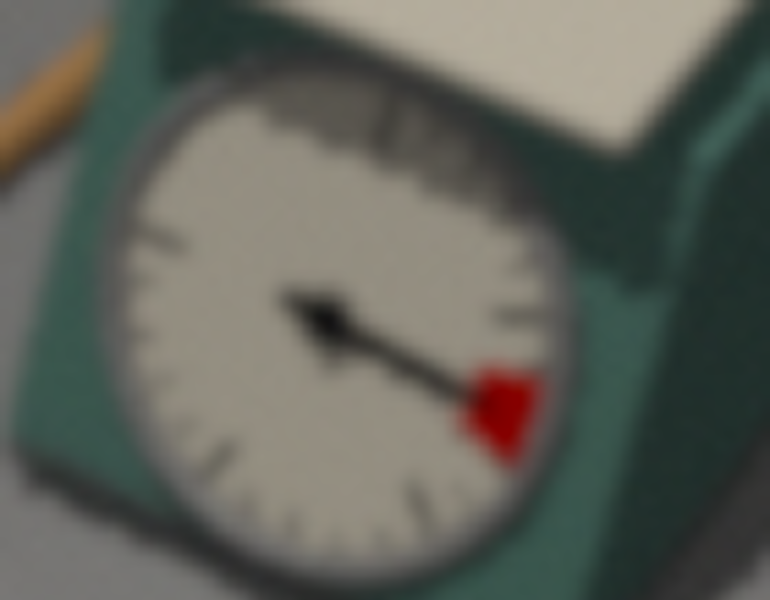

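Request:
step_arm(
  motion=[
    [0,0,-0.8,0,0,0],
    [0,0,-1,0,0,0],
    [0,0,-1,0,0,0],
    [0,0,-1,0,0,0],
    [0,0,-1,0,0,0],
    [0,0,-1,0,0,0],
    [0,0,-1,0,0,0],
    [0,0,-1,0,0,0],
    [0,0,-1,0,0,0],
    [0,0,-1,0,0,0],
    [0,0,-1,0,0,0],
    [0,0,-1,0,0,0],
    [0,0,-2,0,0,0],
    [0,0,-5,0,0,0],
    [0,0,-8,0,0,0],
    [0,0,-8,0,0,0],
    [0,0,0,0,0,0],
    [0,0,0,0,0,0],
    [0,0,0,0,0,0],
    [0,0,0,0,0,0],
  ],
)

```text
clock: 10.78
position: [0.4986, -0.104, 0.2392]
ee_rot: [0.983, 0.185, -0.004, -0.002]
ft_force: [0.4, -0.4, -0.1]
grip_width: 0.0
```

```bash
python3 st.py; python3 look.py pics/d9.png
```

```text
10.775 [ 0.4986 -0.104   0.2392] [-0.008  0.003 -1.   ] F [ 0.38 -0.43 -0.08] g 0.00027926543562414104
L [ 0.4974 -0.1036  0.212 ] tool delta mm [-0.8 -0.6 27.2]
R [0.4504 0.0024 0.212 ] tool delta mm [  -6.  -116.5   27.9]
tip in scale -0.0911 -0.0588
```

View pics/d9.png

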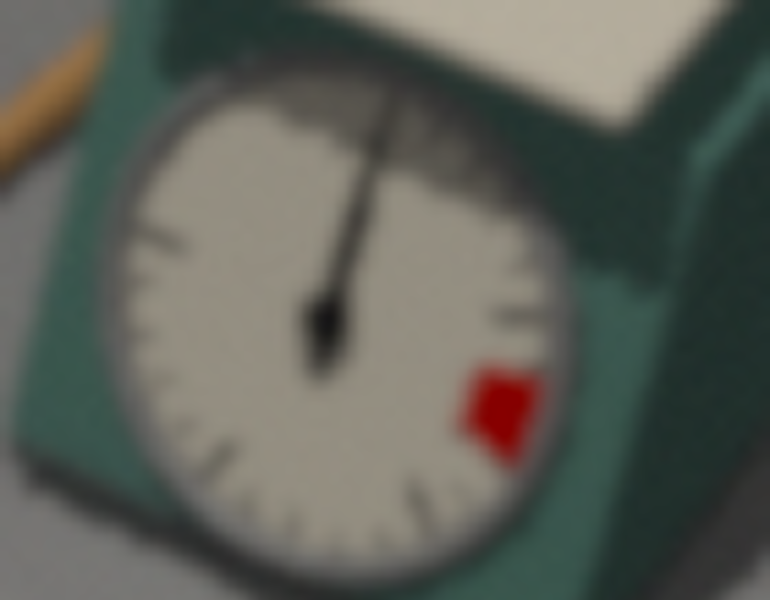

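Request:
step_arm(
  motion=[
    [0,-10,0,0,0,0],
    [-1,-18,0,0,0,0],
    [-1,-20,0,0,0,0],
    [-1,-20,0,0,0,0],
    [-1,-20,0,0,0,0],
    [-1,-18,0,0,0,0],
    [0,-8,0,0,0,0],
    [0,0,0,0,0,0],
    [0,0,0,0,0,0],
  ],
)

```text
clock: 11.95
position: [0.4486, 0.0091, 0.2401]
ee_rot: [0.982, 0.186, -0.003, -0.002]
ft_force: [0.8, 0.4, -0.0]
grip_width: 0.003
```

```bash
python3 st.py
```

```text
11.95 [0.4486 0.0091 0.2401] [-0.007  0.002 -1.   ] F [ 0.78  0.44 -0.04] g 0.0025494024201039834
L [ 0.4974 -0.1036  0.212 ] tool delta mm [  4.3 122.9  27.5]
R [0.4504 0.0024 0.212 ] tool delta mm [-0.6  7.  28.1]
tip in scale -0.091 0.0648
```

Request:
step_arm(
  motion=[
    [-0.5,7,6,0,0,0],
    [0,0,6,0,0,0],
    [0,0,5,0,0,0],
    [0,0,3,0,0,0],
    [0,0,0,0,0,0],
  ],
)

```text
clock: 12.58
position: [0.4507, 0.0005, 0.2178]
ee_rot: [0.983, 0.185, -0.004, -0.002]
ft_force: [0.2, -0.3, -0.4]
grip_width: 0.004
```

```bash
python3 st.py
```

```text
12.575 [0.4507 0.0005 0.2178] [-0.009  0.003 -1.   ] F [ 0.18 -0.3  -0.37] g 0.0037820194500401976
L [ 0.4974 -0.1036  0.212 ] tool delta mm [  5.7 114.    5.1]
R [0.4504 0.0024 0.212 ] tool delta mm [ 0.5 -1.9  5.8]
tip in scale -0.0925 0.0561
```

Request:
step_arm(
  motion=[
    [0,-1,1.5,0,0,0],
    [0,0,1.5,0,0,0],
    [0,0,1.5,0,0,0],
    [0,0,1.5,0,0,0],
    [0,0,1.5,0,0,0],
    [0,0,1.5,0,0,0],
    [0,0,1.5,0,0,0],
    [0,0,1,0,0,0],
    [0,0,0.4,0,0,0],
  ],
)

```text
clock: 13.7
position: [0.4506, 0.0017, 0.2062]
ee_rot: [0.983, 0.185, -0.003, -0.002]
ft_force: [-3.1, 0.2, 3.8]
grip_width: 0.001
```

```bash
python3 st.py; python3 look.py pics/e1.png
```

```text
13.7 [0.4506 0.0017 0.2062] [-0.008  0.002 -1.   ] F [-3.1   0.18  3.84] g 0.0009723236381160077
L [ 0.4974 -0.1036  0.212 ] tool delta mm [  5.2 115.1  -6.4]
R [0.4504 0.0024 0.212 ] tool delta mm [ 0.1 -0.8 -5.8]
tip in scale -0.0921 0.0572
```

View pics/e1.png

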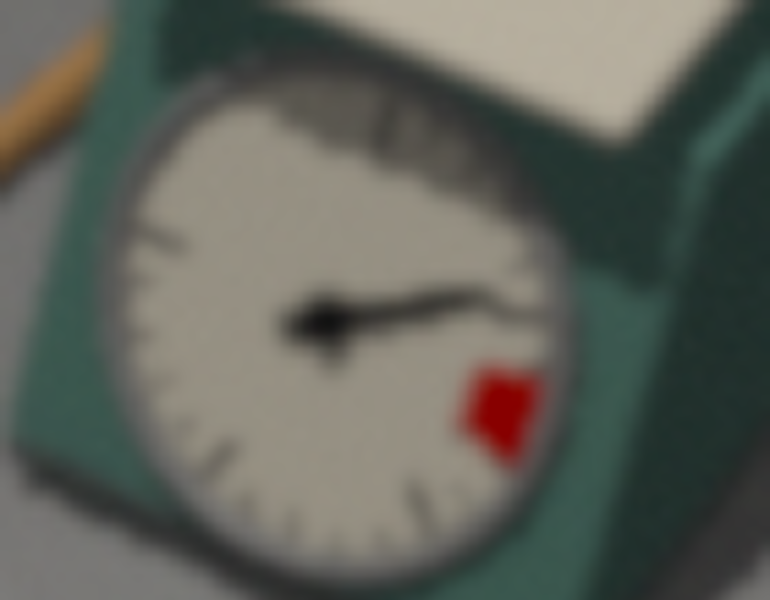

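Needle at about 61° (tip near (480,297)); 3.4 mm more to go.

Request:
step_arm(
  motion=[
    [0,0,1.2,0,0,0],
    [0,0,1.2,0,0,0],
    [0,0,1.1,0,0,0],
    [0,0,0.6,0,0,0],
    [0,0,0.3,0,0,0],
    [0,0,0.25,0,0,0],
  ],
)

```text
clock: 14.5
position: [0.4506, 0.0017, 0.2024]
ee_rot: [0.983, 0.185, -0.003, -0.002]
ft_force: [-2.8, 0.2, 6.4]
grip_width: -0.002
```

```bash
python3 st.py; python3 look.py pics/e2.png
```

```text
14.5 [0.4506 0.0017 0.2024] [-0.007  0.002 -1.   ] F [-2.84  0.21  6.44] g -0.0020899348812132984
L [ 0.4974 -0.1036  0.212 ] tool delta mm [  5.2 115.1 -10.1]
R [0.4504 0.0024 0.212 ] tool delta mm [ 0.  -0.8 -9.6]
tip in scale -0.0921 0.0573
```

View pics/e2.png

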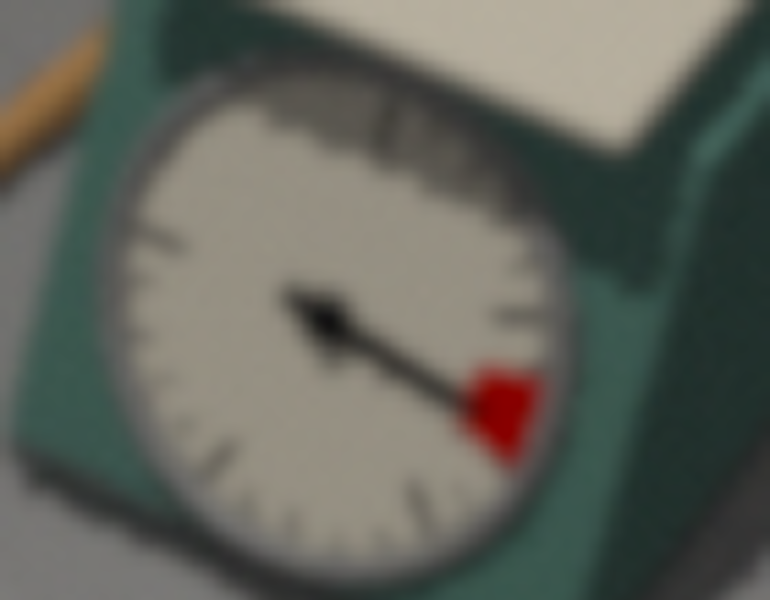

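Needle on the tab's middle, tip near (490,412). Hold for over a second.

Request:
step_arm(
  motion=[
    [0,0,0.2,0,0,0],
    [0,0,0.2,0,0,0],
    [0,0,0.2,0,0,0],
    [0,0,0.2,0,0,0],
    [0,0,0.2,0,0,0],
  ],
)

```text
clock: 15.18
position: [0.4506, 0.0017, 0.2025]
ee_rot: [0.983, 0.185, -0.003, -0.001]
ft_force: [-2.3, -0.9, 7.2]
grip_width: 0.001
```

```bash
python3 st.py; python3 look.py pics/e3.png
```

```text
15.175 [0.4506 0.0017 0.2025] [-0.007  0.001 -1.   ] F [-2.33 -0.93  7.15] g 0.0012042484284549148
L [ 0.4974 -0.1036  0.212 ] tool delta mm [  5.2 115.1 -10. ]
R [0.4504 0.0024 0.212 ] tool delta mm [ 0.  -0.8 -9.5]
tip in scale -0.0921 0.0573
```

View pics/e3.png

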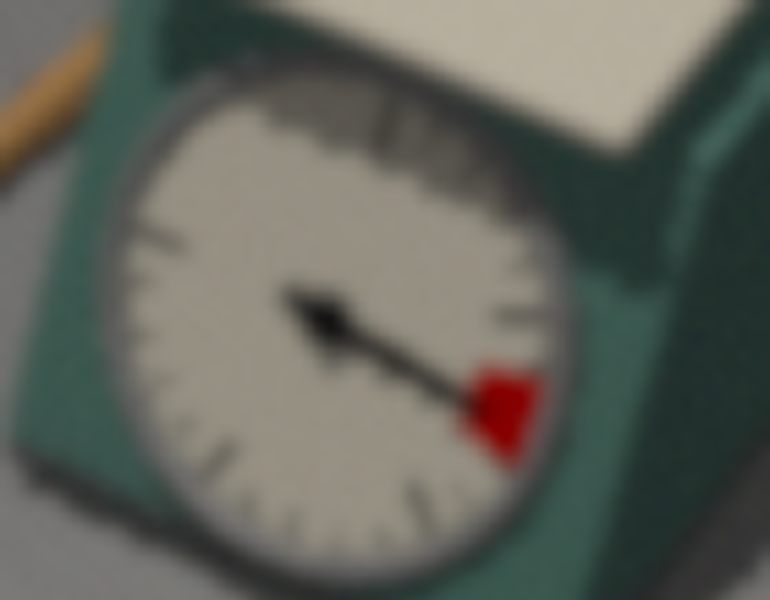

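Request:
step_arm(
  motion=[
    [0,0,0.2,0,0,0],
    [0,0,0.2,0,0,0],
    [0,0,0.2,0,0,0],
    [0,0,0.2,0,0,0],
    [0,0,0.2,0,0,0],
  ],
)

```text
clock: 15.85
position: [0.4506, 0.0017, 0.2026]
ee_rot: [0.983, 0.185, -0.003, -0.001]
ft_force: [-3.1, 0.7, 6.1]
grip_width: 0.002
```

Request:
step_arm(
  motion=[
    [0,0,-0.8,0,0,0],
    [0,0,-1,0,0,0],
    [0,0,-1,0,0,0],
    [0,0,-1,0,0,0],
    [0,0,-1,0,0,0],
    [0,0,-1,0,0,0],
    [0,0,-1,0,0,0],
    [0,0,-1,0,0,0],
    [0,0,-1,0,0,0],
    [0,0,-1,0,0,0],
    [0,0,-1,0,0,0],
    [0,0,-1,0,0,0],
    [0,0,-2,0,0,0],
    [0,0,-5,0,0,0],
    [0,0,-10,0,0,0],
    [0,0,-20,0,0,0],
    [0,0,-20,0,0,0],
    [0,0,-20,0,0,0],
    [0,0,0,0,0,0],
    [0,0,0,0,0,0],
  ],
)

```text
clock: 18.35
position: [0.4512, 0.0017, 0.2965]
ee_rot: [0.983, 0.185, -0.003, -0.001]
ft_force: [0.3, -0.3, -0.5]
grip_width: -0.005
```

```bash
python3 st.py
python3 - <<'E'
from h import *
cv2.imwrite("pics/t3.png",cv2.hconcat([cv2.resize(manip.camera("top")[100:300,150:350],(400,400)),cv2.resize(manip.camera("scene")[100:300,150:350],(400,400))]))
E
```

```text
18.35 [0.4512 0.0017 0.2965] [-0.005  0.001 -1.   ] F [ 0.29 -0.34 -0.51] g -0.004899583620729192
L [ 0.4974 -0.1036  0.212 ] tool delta mm [  5.1 115.1  84.2]
R [0.4504 0.0024 0.212 ] tool delta mm [-0.1 -0.7 84.5]
tip in scale -0.0915 0.057
```

View pics/t3.png

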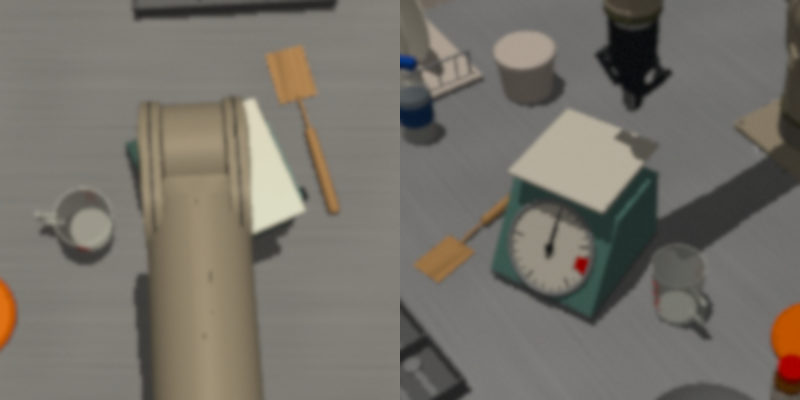

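Request:
step_arm(
  motion=[
    [0,10,0,0,0,0],
    [0,30,0,0,0,0],
    [0,40,0,0,0,0],
    [-10,40,0,0,0,0],
    [-15,40,0,0,0,0],
    [-15,40,0,0,0,0],
    [-10,30,0,0,0,0],
    [0,10,0,0,0,0],
    [0,0,0,0,0,0],
    [0,0,0,0,0,0],
    [0,0,0,0,0,0],
  ],
)

```text
clock: 19.82
position: [0.4923, -0.2498, 0.2905]
ee_rot: [0.982, 0.186, -0.006, -0.002]
ft_force: [0.5, 0.1, -0.3]
grip_width: -0.002
```

```bash
python3 st.py; python3 look.py pics/f.png
python3 - <<'E'
from h import *
a=cv2.imread('pics/scene0.png');b=cv2.resize(manip.camera("scene"),(800,600),interpolation=cv2.INTER_CUBIC)
d=cv2.absdiff(a,b);print((d.max(2)>40)[250:].sum());cv2.imwrite("pics/f2.png",b)
E
```

```text
19.825 [ 0.4923 -0.2498  0.2905] [-0.013  0.002 -1.   ] F [ 0.53  0.1  -0.29] g -0.002080969758380392
L [ 0.4974 -0.1036  0.212 ] tool delta mm [  59.1 -133.6   78.8]
R [0.4504 0.0024 0.212 ] tool delta mm [  54.1 -249.5   79.7]
tip in scale -0.1559 -0.1895
2188
```

View pics/f2.png

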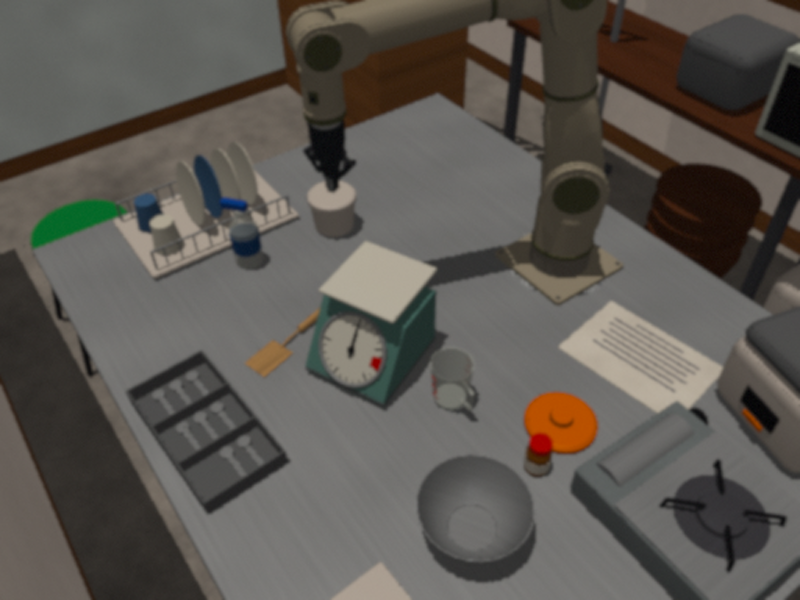

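The needle is at zero, everything stands where it was, and the tool hangs free at z = 0.29 m, well above the tub.

```bash
python3 -c "
from workcell import manip
print(manip.hand_in())"
```

```text
the job is handed in; nothing more can be done
None
```

I pressed the back left corner, then the back right corner, with the closed fingertips, and the platform moved freely at both. Each time I pressed about 9.5 mm (6–7 N), until the camera showed the needle on the red tab, held it there for over a second and eased it up at about 8 mm/s. I then lifted the finger off.

- **Left corner:** on the first press the finger slowly crept back up, and the needle drifted to the tab's edge. I pressed down about 1 mm more, and the needle stayed near the middle of the tab for over 1.4 s.
- **Needle:** it read zero in the pictures after both presses. I did not see it pass the tab's middle by any visible amount.
- **Final picture:** the scale and the other objects in view look to be in the same place as in the first picture. I judged this by eye. A rough pixel comparison with the first picture also showed about 2,200 changed pixels in the lower part of the image. I put this down to the arm and its shadow but did not trace it.
- **Hand-in:** the wrist force read about zero and the tool was clear, beside the scale at z = 0.29 m. The clock was at about 20 s of the 54 s allowed.

No check failed. While pressing, the wrist also showed a sideways force of 2–4 N, but I saw no movement of the scale. Handing in gives no verdict, so I can't confirm the official result.

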